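Empty the parts trays into the feeder and nest them

ROBOT

A 6-joint arm with a two-finger parallel gripper is mounted at the origin on the work surface. World frame = base frame: x ahead of the robot, y to its left, z up, the work surface at z = 0. Lengths are in m, angles in rad, forces in N, time in s.
With the tool pointing down it reaches from about 0.225 to 0.875 m from the base axis. Payload 3.4 kg.
Tool frame: the origin (TCP) lies at the very end of the fingers, on their centre line; the grasp point (between the pads) lies 19 mm behind it (manip.grasp_offset is the distance from the TCP to the grasp point, in m); x points along the fingers, y is the direction in which the jaws open and shut, and the axes are right-handed (so a half turn about x gives the same grasp; the last joint's range is limited). The gripper opens to 85 mm and grips with 20 to 120 N. Pads are 22 mm wide; open, the fingers measure 114 mm over their backs; the gripper's body (76 mm by 85 mm) begins 54 mm behind the grasp point. The pads swing forward as they close: fully open they stand 13 mm farther back than shut.
Start: joints at [1.184, 0.276, 1.505, -0, 1.361, -0.121], TCP at [0.151, 0.555, 0.231] pointing down, gripper open.
Joint ranges: [-2.89, 2.89], [-0.75, 2.08], [0.22, 2.7], [-1.18, 4.32], [0.11, 2.71], [-2.7, 2.7]. Speed limits (rad/s): [2.57, 2.57, 3.14, 3.14, 3.14, 3.14].

INTERFACE

Orientations are given as a unit quaternion [w, x, y, z].
In Python, from rig import manip gives the robot as it stands.
- The arm moves only by the tool step_arm, never from a script. Its argument "increments" is a list of rows, each an object with "grip": the opening, from 0 (shut) to 1 (fully open); "delta_pos": the shift along the world's x, y, z in m, a list of three; "twist": the turn about the world's z in degrees. A call has 1 to 10 rows; each row shifts and turns the commanded pose from where the row before left it; what a row does not reach is not made up. A row lasts 1/12 s, in which the tool goes at most 41.7 mm and 7.16 degrees, less where a joint would pass 70% of its speed; a pose out of reach is approached as far as the arm can. A call with a gripper value outside its range is refused whole. The fingers move at their own pace and stop on an object; "force" is the grip in N (left out, the last holds). Time passes only in rows, so rows that do not move let the fingers close. It gives the time, the measured TCP pose, the force and the opening at its end, in the units of the state.
- manip.get_state(): the state, without advancing time (a new reading comes with each control period).
- manip.get_image(name): name is "scene" or "top" or "wrist"; returns a dict with "img" (420x560x3 uint8, red, green, blue), "fx", "fy", "cx", "cy" (pixels), "D" ([k1, k2, p1, p2, k3] as OpenCV has them; the pictures are not rectified), "rvec" (rotation vector, rad) and "tvec" (3), from world to camera coordinates, as OpenCV has them; the wrist camera has in their place "mount" (4x4, takes a point from camera to tool coordinates, whose origin is the TCP and whose axes are the tool frame's). Camera axes: x right, y down, z forward; pixel columns grow to the right and rows downward; lengths in m; the calibration is good to about 2 mm. A picture is of the moment at which its call begins: read the wrist's pose just before it. There is no depth.
- manip.sign_off(): hands the job in, once; it reports no verdict.
The state is a dict: "clock": time; "qpos": joint angles; "qd": joint speeds; "effort": joint torques, N m; "position": TCP position; "ee_rot": TCP orientation; "contact_force": force on the tool from outside, world axes, zero at the start; "moment": the same for the moment, N m; "width": finger opening in m.
Only numpy, scipy, OpenCV 4.12 (cv2) and the standard library are available. Lean on these libraries where they do the work, as an engineer would, in place of code of your own. Each camera call takes 0.05 s, during which the arm holds its last target. There are 200 camera calls.

TASK

First clear the two brass spacers out of the blue and yellow trays by dropping both through the orange funnel into the feeder tube. Then put the trays away inside one another, largest to smallest: slide the yellow tray fully home against the back of the blue one, and after that slide the red tray fully home against the back of the yellow one. Keep the trays sliding flat, without lifting them, and leave the other things on the bench where they are.

Things in the scene. Friction and masses are not known exactly. Their poses are not given: they have to be found in the camera images.
- large_tray: Blue tray (all sizes in mm), let into the bench and fixed: its floor is level with the bench, no step. Dustpan shape: side walls, back wall, open front and top. 150 long (x), 140 wide (y), 45 high, walls 3. Origin: centre of its floor; +x to the back wall (inner face x=+72). Open front (x=-75) faces the robot, yaw within 0.1 rad, with flared guides 24 long, 10 outwards. A brass spacer stands in it.
- medium_tray: Loose yellow tray (mm), same shape, no guides, with a floor, 0.22 kg: 116 long (x), 116 wide (y), 40 high, floor 2, walls 3. Origin: centre of underside; +x to the back wall. Open front faces the robot, yaw within 0.3 rad. Starts left or right of the blue tray's axis, nearer the robot, red tray opposite; a spacer stands in it. Fully home: origin at x=+14, y about 0 in the blue tray's frame.
- medium_back (a point): Point on the inner face of the yellow tray's back wall, mid-width (mm), 20 above its underside (x=+55 from the tray's origin; side walls' inner faces at y=+-55). Fingers let down inside the tray can push this wall or a side wall from within. Under the back wall the last 14 of the floor rise by 4 (a bevel). Smooth paint, friction about 0.3.
- small_tray: Loose red tray (mm), same shape, 0.14 kg, empty: 88 long (x), 86 wide (y), 34 high, floor 2, walls 3. Origin: centre of underside; +x to the back wall. Open front faces the robot, yaw within 0.3 rad. Fully home: origin at x=+11, y about 0, 2 higher in the yellow tray's frame (that is x=+25 in the blue tray's frame).
- small_back (a point): Point on the inner face of the red tray's back wall, mid-width (mm), 20 above its underside (x=+41 from the tray's origin; side walls' inner faces at y=+-40). Pushed from within like the yellow one; the same rise under the back wall lets it ride up over the yellow tray's floor edge (2 high); pushed fast it may trip there.
- spacer_a_center (a point): Centre of the brass spacer that stands upright in the blue tray: a solid cylinder 14 mm in diameter, 26 mm tall, 0.034 kg; its foot is level with the bench top.
- spacer_b_center (a point): Centre of the equal brass spacer that stands upright in the yellow tray (on its floor, 2 mm above the bench).
- feeder: Fixed feeder: a clear upright tube with an orange funnel on top, on a dark 80 mm square base plate, 110 mm high in all; left or right of the blue tray (it changes places with the vise). Origin: centre of the underside, z up.
- feeder_mouth (a point): Centre of the funnel's rim, 110 mm above the bench; the mouth is 90 mm wide inside and narrows over 36 to the tube, 33 inside.
- feeder_well (a point): Bottom of the tube on its axis, 12 mm above the bench; the tube goes up to 74 above the bench and takes both spacers.
- vise: Dark fixed bench vise, about 130 x 80 x 108 mm high, at the place across from the feeder. Origin: centre of the underside. Leave alone.
- green_bottle: Green bottle with orange cap, 50 mm in diameter, 125 mm high, behind the trays. Origin: centre of the underside. Leave alone.
- screwdriver: Red-handled screwdriver, about 180 mm long, lying at the right. Leave alone.
- wrench: Steel wrench, about 170 mm long, lying along world y behind the blue tray. Leave alone.
- tape_roll: Black tape roll lying flat at the left, 80 mm in diameter, 19 mm high. Origin: centre of the underside. Leave alone.
- jar: White jar, 54 mm in diameter, 55 mm high, behind the trays. Origin: centre of the underside. Leave alone.

How it is judged:
By the outcome, as a careful person would: the job done as asked, in the order asked, and still so for the second after the job is handed in, with the robot touching nothing.
It also fails if it takes over 72 s, if anything falls off the work surface, if the arm or the gripper's body presses on something with over 40 N, if the wrist force passes 120 N, or if a joint passes its speed limit or range.

## Working session

There is one attempt and no reset: what is moved stays moved. The work goes in short steps, Python scripts to look and compute and a tool call to move; the robot and the scene stay as the last step left them, time stands still between calls to the robot, and variables do not carry over. Pictures are saved under pics/ and viewed, about 8 in all and at most 12, crops included, and the job is handed in when it is done.

Besides the shell and the picture viewer there is one more tool, called after "Call:" by a JSON object that holds its "name" and its "arguments", one argument or row to a line. step_arm: Moves the arm, as the interface text tells. Its arguments: {"type":"object","properties":{"increments":{"type":"array"},"force":{"type":"number"}},"required":["increments"]}

```bash
mkdir -p pics; ls
cat > h.py <<'E'
import numpy as np, cv2
from rig import manip
from scipy.spatial.transform import Rotation as R
def grab(n):
    s=manip.get_state(); d=manip.get_image(n); d['img']=np.array(d['img'])
    d['K']=np.array([[d['fx'],0,d['cx']],[0,d['fy'],d['cy']],[0,0,1.]]); d['D']=np.array(d['D'],float)
    if 'mount' in d:
        M=np.array(d['mount']); q=s['ee_rot']; T=np.eye(4); T[:3,:3]=R.from_quat([q[1],q[2],q[3],q[0]]).as_matrix(); T[:3,3]=s['position']
        W=T@M; d['Rcw']=W[:3,:3]; d['o']=W[:3,3]
    else:
        r=cv2.Rodrigues(np.array(d['rvec'],float))[0]; d['Rcw']=r.T; d['o']=-r.T@np.array(d['tvec'],float).ravel()
    return d
def ray(d,px,z):
    px=np.array(px,float).reshape(-1,1,2)
    u=cv2.undistortPoints(px,d['K'],d['D']).reshape(-1,2)
    v=np.c_[u,np.ones(len(u))]@d['Rcw'].T
    return d['o']+v*((z-d['o'][2])/v[:,2])[:,None]
def proj(d,P):
    r=d['Rcw'].T; return cv2.projectPoints(np.array(P,float).reshape(-1,3),cv2.Rodrigues(r)[0],-r@d['o'],d['K'],d['D'])[0].reshape(-1,2)
def save(d,n): cv2.imwrite('pics/'+n,d['img'][:,:,::-1])
E
python3 - <<'E'
from h import *
print(manip.get_state(), manip.grasp_offset)
for n in['top','scene']:
    d=grab(n); save(d,n+'0.png'); print(n,d['o'],d['Rcw'].round(2).tolist(),d['fx'],d['D'])
E
```

```text
pics
{'clock': 0.0, 'qpos': array([ 1.18403610e+00,  2.76649545e-01,  1.50610690e+00, -4.00040100e-06,
        1.36071911e+00, -1.21037413e-01]), 'qd': array([ 7.49511786e-05, -1.42733415e-03,  9.68408149e-04,  1.71703759e-03,
       -1.08364836e-03, -5.49782437e-04]), 'effort': array([-1.89178507e-03, -4.16754842e+01, -2.45801747e+01, -3.77747847e-04,
        1.10471903e-02,  4.82787527e-06]), 'position': array([0.15082965, 0.55432904, 0.23041907]), 'ee_rot': array([ 0.70070883,  0.093026  ,  0.70104058, -0.09431543]), 'contact_force': array([-0.40808837, -0.13840534,  0.12585892]), 'moment': array([ 0.01538144, -0.02230953, -0.00201044]), 'width': 0.08514561130316439} 0.0187
top [ 0.40244937 -0.0047199   1.08989297] [[0.02, -0.98, 0.18], [-1.0, -0.02, -0.01], [0.01, -0.18, -0.98]] 384.8980514280979 [-0.11036013  0.          0.          0.          0.        ]
scene [ 1.14206959 -0.25747098  0.99220972] [[0.44, 0.74, -0.51], [0.9, -0.36, 0.24], [-0.0, -0.56, -0.83]] 405.9419663841372 [0.01245809 0.         0.         0.         0.        ]
```

View pics/top0.png

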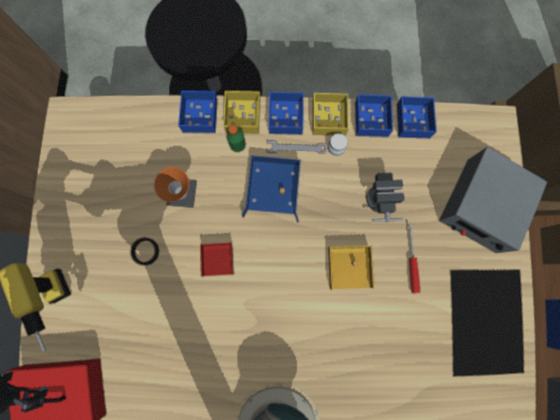

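View pics/scene0.png

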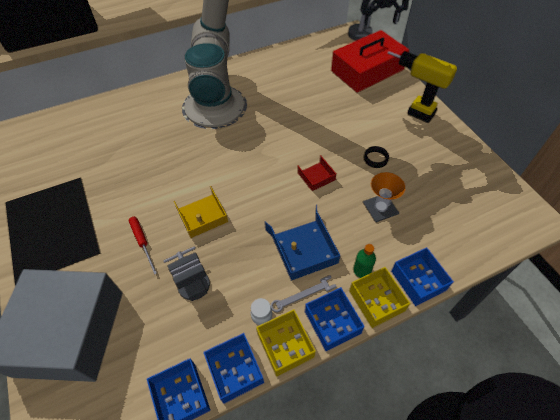

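The top picture (up is +x, left is +y) shows the blue tray near (272,187), with spacer A at about (282,188). The yellow tray is on the right near (350,268), with spacer B at about (352,261). The red tray is on the left near (217,260), the funnel at (172,184) and the vise at (385,192). The scene view agrees.

```bash
cat > m.py <<'E'
from h import *
def masks(d):
    h=cv2.cvtColor(np.ascontiguousarray(d['img']),cv2.COLOR_RGB2HSV)
    H,S,V=[h[:,:,i].astype(int) for i in range(3)]
    return dict(blue=(H>100)&(H<125)&(S>140)&(V>50), yellow=(H>17)&(H<29)&(S>170)&(V>100), red=((H<4)|(H>174))&(S>170)&(V>70), orange=(H>=5)&(H<15)&(S>190)&(V>120))
def comp(m,win=None):
    m=m.astype(np.uint8)
    if win: z=np.zeros_like(m); x0,y0,x1,y1=win; z[y0:y1,x0:x1]=m[y0:y1,x0:x1]; m=z
    m=cv2.morphologyEx(m,cv2.MORPH_CLOSE,np.ones((3,3)))
    c=cv2.findContours(m,cv2.RETR_EXTERNAL,cv2.CHAIN_APPROX_NONE)[0]
    return max(c,key=cv2.contourArea)
E
python3 - <<'E'
from m import *
d=grab('top'); M=masks(d)
for n,w,z in[('blue',(235,145,310,225),.045),('yellow',(320,235,385,300),.04),('red',(190,230,245,285),.034),('orange',(150,160,200,210),.11)]:
    c=comp(M[n],w); r=cv2.minAreaRect(c); b=cv2.boxPoints(r); print(n,cv2.contourArea(c),np.round(r[0],1),np.round(r[1],1),round(r[2],1)); print(ray(d,b,z)[:,:2].round(3).tolist(), ray(d,b,0)[:,:2].round(3).tolist(), ray(d,[r[0]],z).round(3))
print('spA',ray(d,[[282,188]],.02),'spB',ray(d,[[352,261]],.02))
a=cv2.resize(d['img'][140:300,140:300],None,fx=5,fy=5,interpolation=cv2.INTER_CUBIC)[:560]
b=cv2.resize(d['img'][220:300,300:400],None,fx=5,fy=5,interpolation=cv2.INTER_CUBIC)
a=d['img'][140:300,140:400]; cv2.imwrite('pics/c1.png',cv2.resize(a,None,fx=3,fy=3,interpolation=cv2.INTER_CUBIC)[:,:,::-1])
w=grab('wrist'); print(w['o'],w['Rcw'].round(2).tolist(),w['fx'])
E
```

```text
blue 2397.5 [271.4 186.1] [50.1 56.4] 5.0
[[0.579, 0.1], [0.741, 0.092], [0.731, -0.049], [0.57, -0.037]] [[0.587, 0.105], [0.756, 0.096], [0.745, -0.051], [0.577, -0.039]] [[0.654 0.026 0.045]]
yellow 0.0 [367. 253.] [0. 0.] 0.0
[[0.472, -0.239], [0.472, -0.239], [0.472, -0.239], [0.472, -0.239]] [[0.475, -0.248], [0.475, -0.248], [0.475, -0.248], [0.475, -0.248]] [[ 0.472 -0.239  0.04 ]]
red 830.5 [216.3 258.8] [29.8 30.3] 87.5
[[0.488, 0.218], [0.493, 0.135], [0.412, 0.128], [0.407, 0.211]] [[0.491, 0.225], [0.496, 0.139], [0.413, 0.132], [0.407, 0.218]] [[0.45  0.173 0.034]]Traceback (most recent call last):
  File "<stdin>", line 4, in <module>
  File "m.py", line 11, in comp
    return max(c,key=cv2.contourArea)
ValueError: max() iterable argument is empty
```

```bash
sed -i 's/(H>17)&(H<29)&(S>170)&(V>100)/(H>17)\&(H<29)\&(S>150)\&(V>90)/; s/(H>=5)&(H<15)&(S>190)&(V>120)/(H>=4)\&(H<15)\&(S>150)\&(V>80)/' m.py
python3 - <<'E'
from m import *
d=grab('top'); M=masks(d)
h=cv2.cvtColor(d['img'],cv2.COLOR_RGB2HSV); print(h[250:280:8,340:365:6].reshape(-1,3).tolist(), h[180:190:4,160:185:8].reshape(-1,3).tolist())
for n,w,z in[('yellow',(320,235,385,300),.04),('orange',(150,160,200,210),.11)]:
    try:
        c=comp(M[n],w); r=cv2.minAreaRect(c); b=cv2.boxPoints(r); print(n,cv2.contourArea(c),np.round(r[0],1),np.round(r[1],1),round(r[2],1)); print(ray(d,b,z)[:,:2].round(3).tolist(), ray(d,b,0)[:,:2].round(3).tolist(), ray(d,[r[0]],z).round(3))
    except Exception as e: print(n,e)
print('spA',ray(d,[[282,188]],.02),'spB',ray(d,[[352,261]],.02))
a=d['img'][140:300,140:400]; cv2.imwrite('pics/c1.png',cv2.resize(a,None,fx=3,fy=3,interpolation=cv2.INTER_CUBIC)[:,:,::-1])
w=grab('wrist'); print(w['o'],w['Rcw'].round(2).tolist(),w['fx'],w['mount'])
E
```

```text
[[22, 157, 188], [23, 160, 188], [22, 161, 189], [22, 161, 189], [23, 160, 174], [21, 164, 176], [21, 160, 179], [21, 163, 116], [21, 163, 175], [21, 162, 178], [21, 164, 177], [21, 166, 177], [21, 161, 174], [21, 163, 181], [21, 165, 176], [21, 163, 180], [21, 163, 181], [20, 162, 183], [21, 165, 184], [21, 165, 178]] [[13, 182, 94], [11, 171, 91], [9, 132, 120], [11, 173, 124], [11, 169, 98], [9, 145, 97], [104, 25, 113], [11, 172, 110], [13, 176, 97], [10, 91, 104], [103, 15, 116], [13, 183, 95]]
yellow 1556.5 [350.5 266.7] [41.  41.8] 87.7
[[0.487, -0.134], [0.493, -0.25], [0.382, -0.253], [0.377, -0.139]] [[0.491, -0.139], [0.497, -0.259], [0.381, -0.262], [0.376, -0.144]] [[ 0.435 -0.194  0.04 ]]
orange 848.0 [171.5 184.5] [33. 33.] 90.0
[[0.683, 0.336], [0.684, 0.247], [0.595, 0.241], [0.593, 0.329]] [[0.714, 0.374], [0.715, 0.275], [0.616, 0.269], [0.615, 0.366]] [[0.638 0.288 0.11 ]]
spA [[ 0.65500558 -0.0032598   0.02      ]] spB [[ 0.45104145 -0.20139458  0.02      ]]
[0.07389629 0.57403528 0.37343927] [[0.26, 0.92, 0.3], [0.96, -0.25, -0.08], [0.0, 0.31, -0.95]] 311.1633638585832 [[-1.29127483e-03 -3.09019330e-01  9.51054881e-01 -1.42664554e-01]
 [ 9.99998477e-01 -1.51597456e-03  8.65152409e-04 -1.55889135e-03]
 [ 1.17442619e-03  9.51054549e-01  3.09020817e-01 -7.94585307e-02]
 [ 0.00000000e+00  0.00000000e+00  0.00000000e+00  1.00000000e+00]]
```

View pics/c1.png

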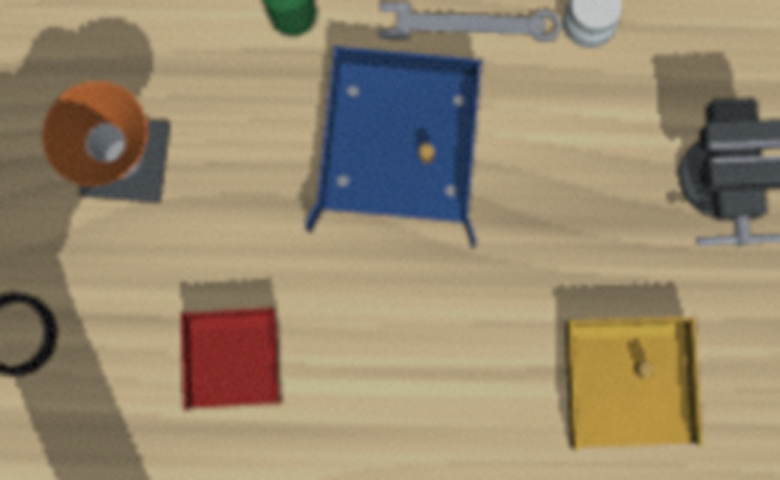

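The crop shows the funnel centre near (96,134), spacer A at (427,152) and spacer B at (644,368). The blue tray's flared guides end near (310,230) and (472,245). That is enough to start moving.

Call:
{"name": "step_arm", "arguments": {
  "increments": [
    {"grip":0.45,"delta_pos":[0.024,-0.028,0],"twist":-3.5},
    {"grip":0.45,"delta_pos":[0.024,-0.028,0],"twist":-3.5},
    {"grip":0.45,"delta_pos":[0.024,-0.028,0],"twist":-3.5},
    {"grip":0.45,"delta_pos":[0.024,-0.028,0],"twist":-3.5},
    {"grip":0.45,"delta_pos":[0.024,-0.028,0],"twist":-3.5},
    {"grip":0.45,"delta_pos":[0.024,-0.028,0],"twist":-3.5},
    {"grip":0.45,"delta_pos":[0.024,-0.028,0],"twist":-3.5},
    {"grip":0.45,"delta_pos":[0.024,-0.028,0],"twist":-3.5},
    {"grip":0.45,"delta_pos":[0.024,-0.028,0],"twist":-3.5},
    {"grip":0.45,"delta_pos":[0.024,-0.028,0],"twist":-3.5}
  ],
  "force": 30
}}

```text
clock: 1.08
position: [0.3918, 0.2733, 0.2315]
ee_rot: [0.64, 0.301, 0.64, -0.301]
contact_force: [1.0, 1.4, -1.2]
width: 0.0385
```

Call:
{"name": "step_arm", "arguments": {
  "increments": [
    {"grip":0.45,"delta_pos":[0.024,-0.028,0],"twist":-3.5},
    {"grip":0.45,"delta_pos":[0.024,-0.028,0],"twist":-3.5},
    {"grip":0.45,"delta_pos":[0.024,-0.028,0],"twist":-3.5},
    {"grip":0.45,"delta_pos":[0.024,-0.028,0],"twist":-3.5},
    {"grip":0.45,"delta_pos":[0.024,-0.028,0],"twist":-3.5},
    {"grip":0.45,"delta_pos":[0.024,-0.028,0],"twist":-3.5},
    {"grip":0.45,"delta_pos":[0.024,-0.028,0],"twist":-3.5},
    {"grip":0.45,"delta_pos":[0.024,-0.028,0],"twist":-3.5},
    {"grip":0.45,"delta_pos":[0.024,-0.015,0],"twist":-3.5},
    {"grip":0.45,"delta_pos":[0.0,0,0],"twist":0}
  ]
}}

```text
clock: 1.92
position: [0.6117, 0.0317, 0.2304]
ee_rot: [0.535, 0.464, 0.532, -0.464]
contact_force: [0.5, 1.2, 0.9]
width: 0.0381
```

Run:
```python
from h import *
d=grab('wrist'); s=manip.get_state(); print(s['clock'],s['position'],s['width'],d['o'],d['Rcw'].round(3).tolist(),s['contact_force'])
save(d,'w1.png'); print(proj(d,[[.655,-.003,.026],[.655,-.003,.0]]))
np.save('w1.npy',{k:d[k] for k in d},allow_pickle=True)
```

```text
1.9667 [0.6089507  0.0337789  0.23037072] 0.03840468314548926 [0.59988482 0.10923956 0.3728876 ] [[0.991, 0.129, 0.045], [0.137, -0.942, -0.308], [0.003, 0.311, -0.95]] [-0.0786288   1.27263795 -0.71834799]
[[312.10837684 213.87285301]
 [310.00521443 207.18553363]]
```

View pics/w1.png

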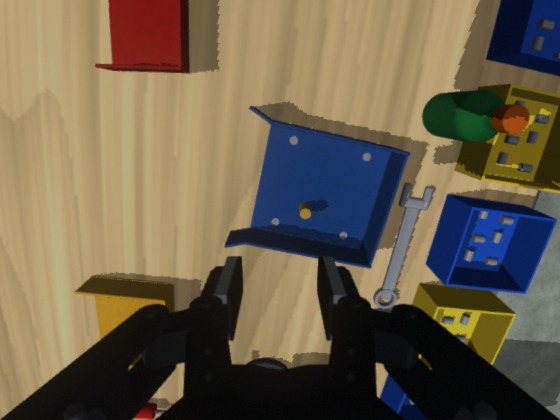

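The wrist view (right is +x, up is +y) shows spacer A's top at about (306,212). The blue back-wall rim runs from (408,151) to (371,267), and the guide ends are at (251,108) and (228,245).

Run:
```python
from m import *
d=np.load('w1.npy',allow_pickle=True).item()
h=cv2.cvtColor(d['img'],cv2.COLOR_RGB2HSV).astype(int)
m=((h[:,:,0]<35)&(h[:,:,1]>80)); c=comp(m,(285,185,330,235)); print(c.reshape(-1,2).min(0),c.reshape(-1,2).max(0))
(x,y),r=cv2.minEnclosingCircle(c);print(x,y,r)
print('A',ray(d,[[306,212.5]],.026), ray(d,[[x,y]],.02))
P=ray(d,[[408,151],[371,267]],.045); print(P); v=P[0]-P[1]; print('len',np.hypot(*v[:2]),'yaw',np.degrees(np.arctan2(-v[0],v[1])), (P[0]+P[1])/2)
print('guides',ray(d,[[251,108],[228,245]],.045)); print(ray(d,[[293,140],[366,157],[343,236],[275,222]],.0))
```

```text
[299 203] [310 218]
304.5 210.5 7.648629188537598
A [[ 0.6475752  -0.00229332  0.026     ]] [[ 0.64621093 -0.00197681  0.02      ]]
[[ 0.74116411  0.08634167  0.045     ]
 [ 0.73305753 -0.05324977  0.045     ]]
len 0.13982663128888806 yaw -3.3236401649753247 [0.73711082 0.01654595 0.045     ]
guides [[ 0.57208356  0.10601801  0.045     ]
 [ 0.56227701 -0.04748845  0.045     ]]
[[ 0.62136195  0.07626692  0.        ]
 [ 0.71141869  0.06873446  0.        ]
 [ 0.70423117 -0.03596413  0.        ]
 [ 0.61398005 -0.02867914  0.        ]]
```

Call:
{"name": "step_arm", "arguments": {
  "increments": [
    {"grip":0.45,"delta_pos":[0.019,-0.018,-0.02],"twist":0},
    {"grip":0.45,"delta_pos":[0.019,-0.018,-0.03],"twist":0},
    {"grip":0.45,"delta_pos":[0,0,-0.035],"twist":0},
    {"grip":0.45,"delta_pos":[0,0,-0.035],"twist":0},
    {"grip":0.45,"delta_pos":[0,0,-0.035],"twist":0},
    {"grip":0.45,"delta_pos":[0,0,-0.03],"twist":0},
    {"grip":0.45,"delta_pos":[0,0,-0.02],"twist":0},
    {"grip":0.45,"delta_pos":[0,0,-0.012],"twist":0},
    {"grip":0.45,"delta_pos":[0,0,-0.008],"twist":0},
    {"grip":0.45,"delta_pos":[0,0,0],"twist":0}
  ]
}}

```text
clock: 2.8
position: [0.6439, 0.0006, 0.0053]
ee_rot: [0.534, 0.462, 0.536, -0.463]
contact_force: [-0.4, -0.2, -0.5]
width: 0.0382
```

Call:
{"name": "step_arm", "arguments": {
  "increments": [
    {"grip":0.0,"delta_pos":[0,0,0],"twist":0},
    {"grip":0.0,"delta_pos":[0,0,0],"twist":0},
    {"grip":0.0,"delta_pos":[0,0,0],"twist":0},
    {"grip":0.0,"delta_pos":[0,0,0],"twist":0},
    {"grip":0.0,"delta_pos":[0,0,0],"twist":0}
  ]
}}

```text
clock: 3.22
position: [0.6463, -0.0002, 0.0081]
ee_rot: [0.536, 0.463, 0.534, -0.462]
contact_force: [0.1, 1.4, 6.2]
width: 0.013
```

Call:
{"name": "step_arm", "arguments": {
  "increments": [
    {"grip":0.0,"delta_pos":[0,0,0.02],"twist":0},
    {"grip":0.0,"delta_pos":[0,0,0.035],"twist":0},
    {"grip":0.0,"delta_pos":[0,0,0.04],"twist":0},
    {"grip":0.0,"delta_pos":[0,0.02,0.04],"twist":0},
    {"grip":0.0,"delta_pos":[0,0.04,0.015],"twist":0},
    {"grip":0.0,"delta_pos":[0,0.04,0],"twist":0},
    {"grip":0.0,"delta_pos":[0,0.04,0],"twist":0},
    {"grip":0.0,"delta_pos":[0,0.04,0],"twist":0},
    {"grip":0.0,"delta_pos":[0,0.04,0],"twist":0},
    {"grip":0.0,"delta_pos":[-0.004,0.035,0],"twist":0}
  ]
}}

```text
clock: 4.05
position: [0.6411, 0.255, 0.1533]
ee_rot: [0.535, 0.463, 0.535, -0.462]
contact_force: [0.4, 0.6, -0.5]
width: 0.0125
```

Call:
{"name": "step_arm", "arguments": {
  "increments": [
    {"grip":0.0,"delta_pos":[-0.004,0.028,0],"twist":0},
    {"grip":0.0,"delta_pos":[0,0,0],"twist":0},
    {"grip":0.0,"delta_pos":[0,0,0],"twist":0}
  ]
}}

```text
clock: 4.3
position: [0.6363, 0.282, 0.1529]
ee_rot: [0.536, 0.462, 0.535, -0.462]
contact_force: [0.2, -0.1, -0.7]
width: 0.0127
```

Run:
```python
from m import *
d=grab('wrist'); s=manip.get_state(); print(s['clock'],s['position'],s['width'])
t=grab('top')
c=comp(masks(t)['orange'],(150,150,205,215)); print(cv2.boundingRect(c), cv2.minEnclosingCircle(c))
cv2.imwrite('pics/f1.png',np.hstack([cv2.resize(d['img'],(480,360)),cv2.resize(t['img'][140:240,120:220],(320,360),interpolation=cv2.INTER_CUBIC)])[:,:,::-1])
```

```text
4.35 [0.63666678 0.28050055 0.1529858 ] 0.012675302866336788
(163, 168, 26, 34) ((172.66883850097656, 184.66233825683594), 17.293298721313477)
```

View pics/f1.png

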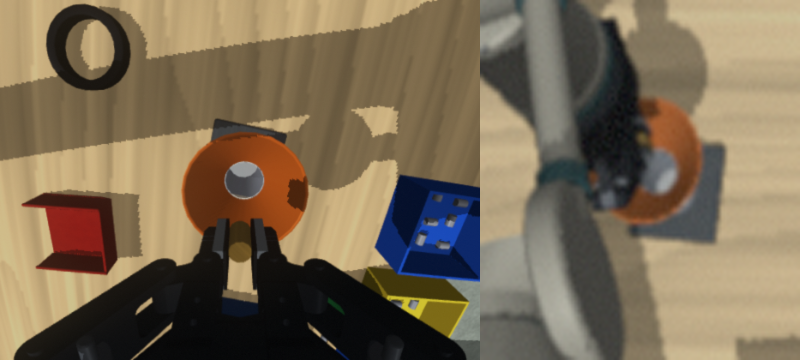

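The wrist half of the picture shows the spacer held at (238,240). The funnel rim spans x 182 to 310, with its top at (246,134).

Run:
```python
from m import *
d=grab('wrist'); k=7/6
c=comp(masks(d)['orange'],(190,130,380,300)); b=cv2.boundingRect(c); print(b)
p=ray(d,[[182*k,187*k],[310*k,185*k],[246*k,134*k]],.11); print(p)
q=ray(d,c.reshape(-1,2)[c.reshape(-1,2)[:,1]<210].astype(float),.11)[:,:2]
A=np.c_[2*q,np.ones(len(q))]; s=np.linalg.lstsq(A,(q**2).sum(1),rcond=None)[0]; print('circle',s[:2],np.sqrt(s[2]+s[0]**2+s[1]**2))
print(manip.get_state()['position'])
```

```text
(211, 150, 148, 128)
[[0.59218747 0.28543816 0.11      ]
 [0.68574991 0.3005371  0.11      ]
 [0.63325324 0.33083933 0.11      ]]
circle [0.63860588 0.28779844] 0.047207044739318874
[0.63713158 0.27910759 0.15312287]
```

Call:
{"name": "step_arm", "arguments": {
  "increments": [
    {"grip":0.0,"delta_pos":[0.002,0.008,-0.015],"twist":0},
    {"grip":0.0,"delta_pos":[0,0,-0.015],"twist":0},
    {"grip":0.0,"delta_pos":[0,0,0],"twist":0},
    {"grip":0.45,"delta_pos":[0,0,0],"twist":0},
    {"grip":0.45,"delta_pos":[0,0,0],"twist":0},
    {"grip":0.45,"delta_pos":[0,0,0],"twist":0},
    {"grip":0.45,"delta_pos":[0,0,0.03],"twist":0},
    {"grip":0.45,"delta_pos":[-0.015,-0.03,0.03],"twist":0},
    {"grip":0.45,"delta_pos":[-0.015,-0.035,0.03],"twist":4},
    {"grip":0.45,"delta_pos":[-0.015,-0.035,0],"twist":6}
  ]
}}

```text
clock: 5.28
position: [0.6008, 0.1965, 0.2136]
ee_rot: [0.577, 0.416, 0.571, -0.409]
contact_force: [1.1, -0.4, 1.9]
width: 0.0384
```

Call:
{"name": "step_arm", "arguments": {
  "increments": [
    {"grip":0.45,"delta_pos":[-0.0175,-0.036,0.002],"twist":7},
    {"grip":0.45,"delta_pos":[-0.0175,-0.036,0.002],"twist":7},
    {"grip":0.45,"delta_pos":[-0.0175,-0.036,0.002],"twist":7},
    {"grip":0.45,"delta_pos":[-0.0175,-0.036,0.002],"twist":7},
    {"grip":0.45,"delta_pos":[-0.0175,-0.036,0.002],"twist":7},
    {"grip":0.45,"delta_pos":[-0.0175,-0.036,0.002],"twist":7},
    {"grip":0.45,"delta_pos":[-0.0175,-0.036,0.002],"twist":7},
    {"grip":0.45,"delta_pos":[-0.0175,-0.036,0.002],"twist":7},
    {"grip":0.45,"delta_pos":[-0.0175,-0.036,0],"twist":7},
    {"grip":0.45,"delta_pos":[-0.0175,-0.036,0],"twist":7}
  ]
}}

```text
clock: 6.12
position: [0.4335, -0.1441, 0.2235]
ee_rot: [0.707, 0.035, 0.705, -0.036]
contact_force: [-0.1, 0.9, 0.3]
width: 0.0385
```

Call:
{"name": "step_arm", "arguments": {
  "increments": [
    {"grip":0.45,"delta_pos":[-0.012,-0.025,0],"twist":3},
    {"grip":0.45,"delta_pos":[0,0,0],"twist":0},
    {"grip":0.45,"delta_pos":[0,0,0],"twist":0}
  ]
}}

```text
clock: 6.37
position: [0.4219, -0.1687, 0.2231]
ee_rot: [0.708, 0.021, 0.706, -0.021]
contact_force: [0.4, -0.5, -0.0]
width: 0.0383
```

Run:
```python
from m import *
t=grab('top');d=grab('wrist'); s=manip.get_state(); print(s['clock'],s['position'],s['width'],d['Rcw'][:,0])
cv2.imwrite('pics/f2.png',np.hstack([d['img'],cv2.resize(t['img'][140:240,120:200],(240,300),interpolation=cv2.INTER_CUBIC)[:,:] if 0 else cv2.copyMakeBorder(cv2.resize(t['img'][140:240,130:210],(240,300),interpolation=cv2.INTER_CUBIC),0,120,0,0,cv2.BORDER_CONSTANT)])[:,:,::-1])
np.save('w2.npy',d,allow_pickle=True)
c=comp(masks(d)['yellow'],(150,60,480,300)); r=cv2.minAreaRect(c); print(r, cv2.approxPolyDP(c,6,True).reshape(-1,2).tolist())
```

```text
6.4667 [ 0.42246686 -0.16709354  0.22269532] 0.037977941411161294 [0.05812228 0.99830822 0.0015828 ]
((252.11068725585938, 193.3041534423828), (107.48677825927734, 112.0753173828125), 84.6990737915039) [[303, 137], [203, 146], [225, 236], [307, 228], [308, 238], [212, 247], [192, 149], [212, 251], [311, 240]]
```

View pics/f2.png

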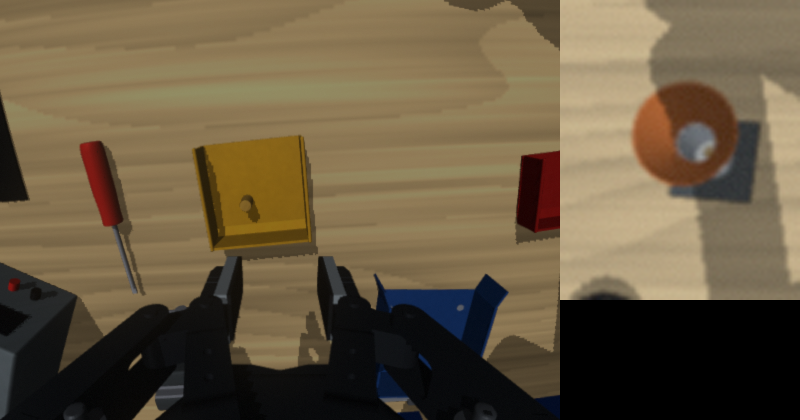

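The wrist view (down is +x, right is +y) shows the yellow tray's rim corners at (194,149), (302,136), (311,240) and (212,249). Spacer B's top is near (246,205), and the top inset shows spacer A's brass inside the tube.

Run:
```python
from m import *
d=np.load('w2.npy',allow_pickle=True).item()
P=ray(d,[[194,148],[302,136],[311,241],[212,250]],.04)[:,:2]; print(P.round(4)); 
for a,b in((0,3),(1,2),(0,1),(3,2)): v=P[b]-P[a]; print(np.hypot(*v), np.degrees(np.arctan2(v[1],v[0])))
print(P.mean(0)); print('B',ray(d,[[246,205]],.028))
h=cv2.cvtColor(d['img'],cv2.COLOR_RGB2HSV)
print(h[192:218:2,238:258:2,2]); print(h[192:218:2,238:258:2,1])
```

```text
[[ 0.376  -0.2553]
 [ 0.3706 -0.1428]
 [ 0.4882 -0.1368]
 [ 0.4929 -0.2511]]
0.11697787846369584 2.089107352802587
0.11773168065752358 2.9199462680222354
0.11263197125551927 92.73576755257433
0.11433317750335115 92.35458311858007
[ 0.43193572 -0.19651838]
B [[ 0.44471599 -0.20836227  0.028     ]]
[[134 134 132 132 133 134 133 131 131 131]
 [133 131 129 128 114 118 128 131 131 131]
 [132 130 125  87  80  74  76 120 130 132]
 [132 128  88  80  77  69  58  67 129 131]
 [131 126  87 111 101  72  53  46 120 133]
 [131 110 127 126 123 117  64  48  86 131]
 [128 124 127 125 122 123 103  62  86 132]
 [130 126 125 122 121 121 108  75  80 123]
 [131 129 125 121 123 116  92  79  80  86]
 [129 129 113 119 117  95  78  79  79  80]
 [129 129 129 123  94  78  78  78  78  79]
 [129 130 129 129 127  89  78  78  78  78]
 [130 129 128 129 129  90  80  79  76  78]]
[[215 213 214 214 217 215 215 216 216 216]
 [215 214 217 215 210 210 215 214 216 216]
 [216 214 214 188 182 186 195 215 216 214]
 [216 215 191 179 182 181 185 202 215 216]
 [214 215 182 177 179 181 188 188 217 217]
 [216 202 177 178 178 174 187 191 216 214]
 [217 181 177 175 176 178 181 210 213 216]
 [214 180 175 176 177 179 177 211 220 216]
 [214 196 177 177 178 178 188 216 214 219]
 [215 215 196 178 179 191 209 213 219 214]
 [213 213 213 211 209 213 213 216 216 219]
 [215 216 215 213 213 218 216 219 213 216]
 [216 215 215 215 213 218 210 216 218 213]]
```

Call:
{"name": "step_arm", "arguments": {
  "increments": [
    {"grip":0.45,"delta_pos":[0.011,-0.021,-0.02],"twist":0},
    {"grip":0.45,"delta_pos":[0.011,-0.0215,-0.03],"twist":0},
    {"grip":0.45,"delta_pos":[0,0,-0.035],"twist":0},
    {"grip":0.45,"delta_pos":[0,0,-0.035],"twist":0},
    {"grip":0.45,"delta_pos":[0,0,-0.035],"twist":0},
    {"grip":0.45,"delta_pos":[0,0,-0.03],"twist":0},
    {"grip":0.45,"delta_pos":[0,0,-0.017],"twist":0},
    {"grip":0.45,"delta_pos":[0,0,-0.01],"twist":0},
    {"grip":0.45,"delta_pos":[0,0,0],"twist":0},
    {"grip":0.45,"delta_pos":[0,0,0],"twist":0}
  ]
}}

```text
clock: 7.3
position: [0.4447, -0.2089, 0.0099]
ee_rot: [0.707, 0.019, 0.707, -0.018]
contact_force: [-0.2, -0.1, 0.0]
width: 0.0385
```

Call:
{"name": "step_arm", "arguments": {
  "increments": [
    {"grip":0.0,"delta_pos":[0,0,0],"twist":0},
    {"grip":0.0,"delta_pos":[0,0,0],"twist":0},
    {"grip":0.0,"delta_pos":[0,0,0],"twist":0},
    {"grip":0.0,"delta_pos":[0,0,0],"twist":0},
    {"grip":0.0,"delta_pos":[0,0,0],"twist":0}
  ]
}}

```text
clock: 7.72
position: [0.4451, -0.2103, 0.0113]
ee_rot: [0.708, 0.019, 0.706, -0.02]
contact_force: [0.9, 2.0, 6.3]
width: 0.0127
```

Call:
{"name": "step_arm", "arguments": {
  "increments": [
    {"grip":0.0,"delta_pos":[0,0,0.02],"twist":0},
    {"grip":0.0,"delta_pos":[0,0,0.035],"twist":0},
    {"grip":0.0,"delta_pos":[0,0,0.038],"twist":0},
    {"grip":0.0,"delta_pos":[0.0,0.0,0.038],"twist":0},
    {"grip":0.0,"delta_pos":[0.015,0.036,0.01],"twist":0},
    {"grip":0.0,"delta_pos":[0.015,0.038,0],"twist":0},
    {"grip":0.0,"delta_pos":[0.015,0.038,0],"twist":0},
    {"grip":0.0,"delta_pos":[0.015,0.038,0],"twist":0},
    {"grip":0.0,"delta_pos":[0.015,0.038,0],"twist":0},
    {"grip":0.0,"delta_pos":[0.015,0.038,0],"twist":0}
  ]
}}

```text
clock: 8.55
position: [0.5341, 0.0176, 0.1514]
ee_rot: [0.707, 0.019, 0.707, -0.02]
contact_force: [1.0, -0.9, -0.2]
width: 0.0127
```

Call:
{"name": "step_arm", "arguments": {
  "increments": [
    {"grip":0.0,"delta_pos":[0.015,0.038,0],"twist":0},
    {"grip":0.0,"delta_pos":[0.015,0.038,0],"twist":0},
    {"grip":0.0,"delta_pos":[0.015,0.038,0],"twist":0},
    {"grip":0.0,"delta_pos":[0.015,0.038,0],"twist":0},
    {"grip":0.0,"delta_pos":[0.015,0.038,0],"twist":0},
    {"grip":0.0,"delta_pos":[0.015,0.038,0],"twist":0},
    {"grip":0.0,"delta_pos":[0.014,0.038,0],"twist":0},
    {"grip":0.0,"delta_pos":[0,0,0],"twist":0},
    {"grip":0.0,"delta_pos":[0,0,0],"twist":0}
  ]
}}

```text
clock: 9.3
position: [0.638, 0.2839, 0.1502]
ee_rot: [0.707, 0.018, 0.707, -0.018]
contact_force: [-0.9, -0.9, -0.6]
width: 0.013
```

Call:
{"name": "step_arm", "arguments": {
  "increments": [
    {"grip":0.0,"delta_pos":[0.001,0.004,-0.015],"twist":0},
    {"grip":0.0,"delta_pos":[0,0,-0.015],"twist":0},
    {"grip":0.0,"delta_pos":[0,0,0],"twist":0},
    {"grip":0.5,"delta_pos":[0,0,0],"twist":0},
    {"grip":0.5,"delta_pos":[0,0,0],"twist":0},
    {"grip":0.5,"delta_pos":[0,0,0],"twist":0},
    {"grip":0.6,"delta_pos":[0,0,0.03],"twist":0},
    {"grip":0.6,"delta_pos":[-0.01,-0.03,0.03],"twist":0},
    {"grip":0.6,"delta_pos":[-0.015,-0.037,0.03],"twist":0},
    {"grip":0.6,"delta_pos":[-0.015,-0.037,0],"twist":0}
  ]
}}

```text
clock: 10.13
position: [0.6056, 0.1901, 0.2118]
ee_rot: [0.712, 0.02, 0.702, -0.017]
contact_force: [2.0, -0.6, 0.3]
width: 0.0515
```

Call:
{"name": "step_arm", "arguments": {
  "increments": [
    {"grip":0.77,"delta_pos":[-0.017,-0.037,0],"twist":-0.7},
    {"grip":0.77,"delta_pos":[-0.017,-0.037,0],"twist":0},
    {"grip":0.77,"delta_pos":[-0.017,-0.037,0],"twist":0},
    {"grip":0.77,"delta_pos":[-0.017,-0.037,0],"twist":0},
    {"grip":0.77,"delta_pos":[-0.017,-0.037,0],"twist":0},
    {"grip":0.77,"delta_pos":[-0.017,-0.037,0],"twist":0},
    {"grip":0.77,"delta_pos":[-0.017,-0.037,0],"twist":0},
    {"grip":0.77,"delta_pos":[-0.017,-0.037,0],"twist":0},
    {"grip":0.77,"delta_pos":[-0.017,-0.037,0],"twist":0},
    {"grip":0.77,"delta_pos":[-0.015,-0.037,0],"twist":0}
  ]
}}

```text
clock: 10.97
position: [0.4327, -0.1823, 0.2063]
ee_rot: [0.708, 0.023, 0.706, -0.024]
contact_force: [0.6, 0.2, -0.1]
width: 0.0658
```

Call:
{"name": "step_arm", "arguments": {
  "increments": [
    {"grip":0.77,"delta_pos":[0,0,0],"twist":0},
    {"grip":0.77,"delta_pos":[0,0,0],"twist":0},
    {"grip":0.77,"delta_pos":[0,0,0],"twist":0}
  ]
}}

```text
clock: 11.22
position: [0.4341, -0.1806, 0.2056]
ee_rot: [0.707, 0.024, 0.706, -0.024]
contact_force: [0.3, -0.0, -0.0]
width: 0.0663
```

Run:
```python
from m import *
t=grab('top');d=grab('wrist'); s=manip.get_state(); print(s['clock'],s['position'],s['width'],np.degrees(np.arctan2(*d['Rcw'][[1,0],0])))
cv2.imwrite('pics/f3.png',np.hstack([d['img'],cv2.copyMakeBorder(cv2.resize(t['img'][140:240,130:210],(240,300),interpolation=cv2.INTER_CUBIC),0,120,0,0,cv2.BORDER_CONSTANT)])[:,:,::-1])
np.save('w3.npy',d,allow_pickle=True)
```

```text
11.3167 [ 0.43442713 -0.17952154  0.20526749] 0.06572840195942008 86.12201386247266
```

View pics/f3.png

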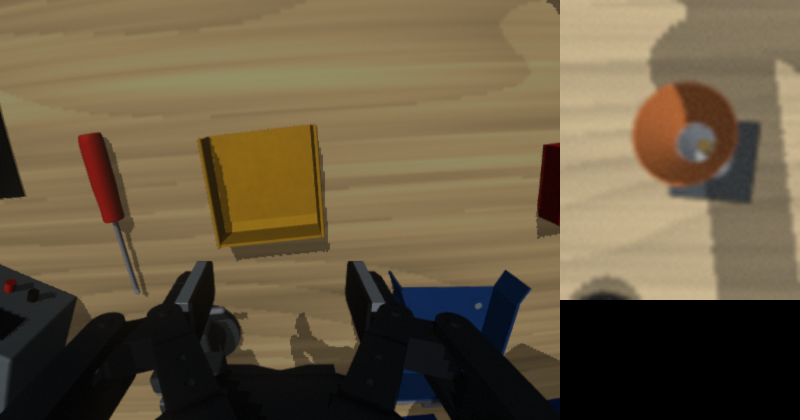

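The tray is empty, with rim corners at (200,140), (316,125), (323,236) and (220,247), and brass shows in the tube at (704,148). I'm lowering the fingers inside the tray.

Call:
{"name": "step_arm", "arguments": {
  "increments": [
    {"grip":0.77,"delta_pos":[0,-0.017,-0.02],"twist":0},
    {"grip":0.77,"delta_pos":[0,0,-0.035],"twist":0},
    {"grip":0.77,"delta_pos":[0,0,-0.035],"twist":0},
    {"grip":0.77,"delta_pos":[0,0,-0.035],"twist":0},
    {"grip":0.77,"delta_pos":[0,0,-0.03],"twist":0},
    {"grip":0.77,"delta_pos":[0,0,-0.022],"twist":0},
    {"grip":0.77,"delta_pos":[0,0,-0.015],"twist":0},
    {"grip":0.77,"delta_pos":[0,0,-0.006],"twist":0},
    {"grip":0.77,"delta_pos":[0,0,0],"twist":0}
  ]
}}

```text
clock: 12.07
position: [0.4338, -0.1958, 0.0057]
ee_rot: [0.706, 0.023, 0.708, -0.022]
contact_force: [-0.1, 0.7, -0.1]
width: 0.0657
```

Call:
{"name": "step_arm", "arguments": {
  "increments": [
    {"grip":0.77,"delta_pos":[0,0.005,0],"twist":0},
    {"grip":0.77,"delta_pos":[0,0.008,0],"twist":0},
    {"grip":0.77,"delta_pos":[0,0.012,0],"twist":0},
    {"grip":0.77,"delta_pos":[0,0.014,0],"twist":0},
    {"grip":0.77,"delta_pos":[0,0.014,0],"twist":0},
    {"grip":0.77,"delta_pos":[0,0.014,0],"twist":0},
    {"grip":0.77,"delta_pos":[0,0.014,0],"twist":0},
    {"grip":0.77,"delta_pos":[0,0.014,0],"twist":0},
    {"grip":0.77,"delta_pos":[0,0.014,0],"twist":0},
    {"grip":0.77,"delta_pos":[0,0.011,0],"twist":0}
  ]
}}

```text
clock: 12.9
position: [0.434, -0.0758, 0.0078]
ee_rot: [0.707, 0.023, 0.706, -0.023]
contact_force: [0.4, -0.8, 0.7]
width: 0.0659
```

Call:
{"name": "step_arm", "arguments": {
  "increments": [
    {"grip":0.77,"delta_pos":[0,0.014,0],"twist":0},
    {"grip":0.77,"delta_pos":[0,0.014,0],"twist":0},
    {"grip":0.77,"delta_pos":[0,0.014,0],"twist":0},
    {"grip":0.77,"delta_pos":[0,0.014,0],"twist":0},
    {"grip":0.77,"delta_pos":[0,0.014,0],"twist":0},
    {"grip":0.77,"delta_pos":[0,0.014,0],"twist":0},
    {"grip":0.77,"delta_pos":[0,0.013,0],"twist":0},
    {"grip":0.77,"delta_pos":[0,0.01,0],"twist":0},
    {"grip":0.77,"delta_pos":[0,0.007,0],"twist":0},
    {"grip":0.77,"delta_pos":[0,0.005,0],"twist":0}
  ]
}}

```text
clock: 13.73
position: [0.4339, 0.0424, 0.0072]
ee_rot: [0.707, 0.023, 0.706, -0.023]
contact_force: [0.5, -0.7, 0.6]
width: 0.0657
```

Run:
```python
from m import *
t=grab('top');d=grab('wrist'); s=manip.get_state(); print(s['clock'],s['position'],s['contact_force'],np.degrees(np.arctan2(*d['Rcw'][[1,0],0])))
cv2.imwrite('pics/f4.png',np.hstack([cv2.resize(d['img'],(440,330)),cv2.resize(t['img'][145:310,190:370],(360,330),interpolation=cv2.INTER_CUBIC)])[:,:,::-1])
np.save('w4.npy',d,allow_pickle=True)
```

```text
13.8333 [0.43390273 0.04212274 0.0069957 ] [ 0.40792894 -0.08780334 -0.02801612] 86.15622522668941
```

View pics/f4.png

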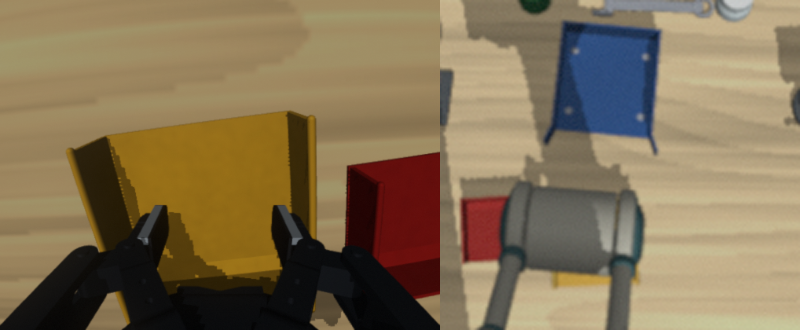

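The wrist view shows both fingers inside the yellow tray, with its front rim corners at (71,150) and (313,117) at 440-pixel scale. The tray is in front of the blue one, and red is clear of it at (350,170).

Run:
```python
from m import *
d=np.load('w4.npy',allow_pickle=True).item();k=560/440
P=ray(d,np.array([[71,149],[313,117]])*k,.04)[:,:2]; print(P); v=P[1]-P[0]; print(np.hypot(*v),'yaw',np.degrees(np.arctan2(-v[0],v[1])))
y=np.arctan2(-v[0],v[1]); u=np.array([np.cos(y),np.sin(y)]); c=P.mean(0)+.058*u; print('centre',c)
print('axis y at cx',.021-(c[0]-.6625)*.07)
```

```text
[[ 0.37723958 -0.02551772]
 [ 0.37015632  0.08752403]]
0.11326345583727238 yaw 3.585499523468026
centre [0.43158442 0.03463036]
axis y at cx 0.03716409059421595
```

Call:
{"name": "step_arm", "arguments": {
  "increments": [
    {"grip":0.77,"delta_pos":[0.012,-0.002,0],"twist":0},
    {"grip":0.77,"delta_pos":[0.012,-0.002,0],"twist":0},
    {"grip":0.77,"delta_pos":[0.009,-0.002,0],"twist":0},
    {"grip":0.77,"delta_pos":[0.006,-0.002,0],"twist":0},
    {"grip":0.77,"delta_pos":[0.006,0,0],"twist":0},
    {"grip":0.77,"delta_pos":[0.008,-0.0005,0],"twist":0},
    {"grip":0.77,"delta_pos":[0.01,-0.0007,0],"twist":0},
    {"grip":0.77,"delta_pos":[0.01,-0.0007,0],"twist":0},
    {"grip":0.77,"delta_pos":[0.01,-0.0007,0],"twist":0},
    {"grip":0.77,"delta_pos":[0.01,-0.0007,0],"twist":0}
  ]
}}

```text
clock: 14.67
position: [0.5281, 0.0302, 0.0068]
ee_rot: [0.707, 0.024, 0.707, -0.024]
contact_force: [0.4, -0.7, -0.6]
width: 0.0654
```

Call:
{"name": "step_arm", "arguments": {
  "increments": [
    {"grip":0.77,"delta_pos":[0.01,-0.0007,0],"twist":0},
    {"grip":0.77,"delta_pos":[0.01,-0.0007,0],"twist":0},
    {"grip":0.77,"delta_pos":[0.01,-0.0007,0],"twist":0},
    {"grip":0.77,"delta_pos":[0.01,-0.0007,0],"twist":0},
    {"grip":0.77,"delta_pos":[0.01,-0.0007,0],"twist":0},
    {"grip":0.77,"delta_pos":[0.01,-0.0007,0],"twist":0},
    {"grip":0.77,"delta_pos":[0.01,-0.0007,0],"twist":0},
    {"grip":0.77,"delta_pos":[0.01,-0.0007,0],"twist":0},
    {"grip":0.77,"delta_pos":[0.01,-0.0007,0],"twist":0},
    {"grip":0.77,"delta_pos":[0.006,-0.0004,0],"twist":0}
  ]
}}

```text
clock: 15.5
position: [0.6248, 0.0233, 0.0069]
ee_rot: [0.707, 0.024, 0.706, -0.024]
contact_force: [-0.8, 0.3, 0.0]
width: 0.0657
```

Run:
```python
from m import *
t=grab('top');d=grab('wrist'); s=manip.get_state(); print(s['clock'],s['position'],s['contact_force'],np.degrees(np.arctan2(*d['Rcw'][[1,0],0])))
cv2.imwrite('pics/f5.png',np.hstack([cv2.resize(d['img'],(440,330)),cv2.resize(t['img'][145:310,190:370],(360,330),interpolation=cv2.INTER_CUBIC)])[:,:,::-1])
np.save('w5.npy',d,allow_pickle=True)
```

```text
15.6 [0.62475148 0.02330252 0.00688963] [ 0.87572754 -0.18623645  0.30144617] 86.10379254432458
```

View pics/f5.png

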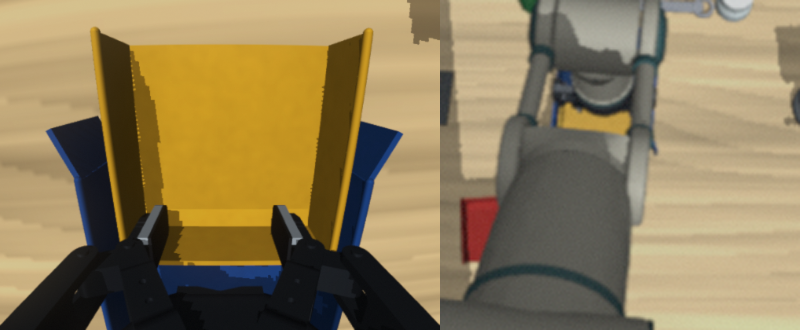

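The yellow tray is square in the mouth of the blue one, with an even gap on both sides (rims at x 95 and 370, blue guides at 50 and 400). I'm carrying on with the push.

Call:
{"name": "step_arm", "arguments": {
  "increments": [
    {"grip":0.77,"delta_pos":[0.01,-0.0007,0],"twist":0},
    {"grip":0.77,"delta_pos":[0.01,-0.0007,0],"twist":0},
    {"grip":0.77,"delta_pos":[0.01,-0.0007,0],"twist":0},
    {"grip":0.77,"delta_pos":[0.01,-0.0007,0],"twist":0},
    {"grip":0.77,"delta_pos":[0.01,-0.0007,0],"twist":0},
    {"grip":0.77,"delta_pos":[0.01,-0.0007,0],"twist":0},
    {"grip":0.77,"delta_pos":[0.01,-0.0007,0],"twist":0},
    {"grip":0.77,"delta_pos":[0.007,-0.0005,0],"twist":0},
    {"grip":0.77,"delta_pos":[0.004,-0.0003,0],"twist":0},
    {"grip":0.77,"delta_pos":[0.002,0,0],"twist":0}
  ]
}}

```text
clock: 16.43
position: [0.7067, 0.0176, 0.0067]
ee_rot: [0.707, 0.024, 0.707, -0.024]
contact_force: [-0.1, -0.6, 0.3]
width: 0.0659
```

Call:
{"name": "step_arm", "arguments": {
  "increments": [
    {"grip":0.77,"delta_pos":[0.002,0,0],"twist":0},
    {"grip":0.77,"delta_pos":[0.002,0,0],"twist":0},
    {"grip":0.77,"delta_pos":[0.002,0,0],"twist":0},
    {"grip":0.77,"delta_pos":[0,0,0],"twist":0}
  ]
}}

```text
clock: 16.77
position: [0.7123, 0.0178, 0.0069]
ee_rot: [0.707, 0.024, 0.707, -0.024]
contact_force: [0.1, 0.4, -0.7]
width: 0.0655
```

Call:
{"name": "step_arm", "arguments": {
  "increments": [
    {"grip":0.77,"delta_pos":[0.002,0,0],"twist":0},
    {"grip":0.77,"delta_pos":[0.002,0,0],"twist":0},
    {"grip":0.77,"delta_pos":[0.002,0,0],"twist":0},
    {"grip":0.77,"delta_pos":[0,0,0],"twist":0}
  ]
}}

```text
clock: 17.1
position: [0.7186, 0.0178, 0.0069]
ee_rot: [0.707, 0.024, 0.706, -0.024]
contact_force: [0.3, -0.2, 0.8]
width: 0.0657
```

Call:
{"name": "step_arm", "arguments": {
  "increments": [
    {"grip":0.77,"delta_pos":[0.002,0,0],"twist":0},
    {"grip":0.77,"delta_pos":[0.002,0,0],"twist":0},
    {"grip":0.77,"delta_pos":[0,0,0],"twist":0}
  ]
}}

```text
clock: 17.35
position: [0.7209, 0.0178, 0.0067]
ee_rot: [0.706, 0.024, 0.708, -0.024]
contact_force: [-4.0, -0.5, 1.7]
width: 0.0658
```

Call:
{"name": "step_arm", "arguments": {
  "increments": [
    {"grip":0.77,"delta_pos":[0.002,0,0],"twist":0},
    {"grip":0.77,"delta_pos":[0.002,0,0],"twist":0},
    {"grip":0.77,"delta_pos":[0,0,0],"twist":0}
  ]
}}

```text
clock: 17.6
position: [0.7208, 0.0178, 0.006]
ee_rot: [0.703, 0.024, 0.711, -0.024]
contact_force: [-10.6, -0.9, 5.2]
width: 0.0655
```

The x position stopped at 0.7208 while the force rose to 10.6 N, so yellow is home. I'm backing off, lifting and moving to red.

Call:
{"name": "step_arm", "arguments": {
  "increments": [
    {"grip":0.77,"delta_pos":[-0.012,0.0005,0],"twist":0},
    {"grip":0.77,"delta_pos":[-0.012,0.001,0],"twist":0},
    {"grip":0.77,"delta_pos":[0,0,0.02],"twist":0},
    {"grip":0.77,"delta_pos":[0,0,0.04],"twist":0},
    {"grip":0.77,"delta_pos":[0,0,0.04],"twist":0},
    {"grip":0.6,"delta_pos":[-0.02,0,0.035],"twist":0},
    {"grip":0.47,"delta_pos":[-0.03,0.015,0.025],"twist":0},
    {"grip":0.47,"delta_pos":[-0.035,0.02,0.02],"twist":0},
    {"grip":0.47,"delta_pos":[-0.035,0.02,0.02],"twist":0},
    {"grip":0.47,"delta_pos":[-0.035,0.02,0],"twist":0}
  ]
}}

```text
clock: 18.43
position: [0.5547, 0.0917, 0.2082]
ee_rot: [0.711, 0.024, 0.703, -0.024]
contact_force: [1.6, 1.4, 0.3]
width: 0.04
```

Call:
{"name": "step_arm", "arguments": {
  "increments": [
    {"grip":0.47,"delta_pos":[-0.033,0.022,0],"twist":0},
    {"grip":0.47,"delta_pos":[-0.033,0.022,0],"twist":0},
    {"grip":0.47,"delta_pos":[-0.033,0.022,0],"twist":0},
    {"grip":0.47,"delta_pos":[0,0.013,0],"twist":0},
    {"grip":0.47,"delta_pos":[0,0,0],"twist":0},
    {"grip":0.47,"delta_pos":[0,0,0],"twist":0}
  ]
}}

```text
clock: 18.93
position: [0.4541, 0.1708, 0.2045]
ee_rot: [0.708, 0.023, 0.706, -0.023]
contact_force: [-0.3, 0.2, 0.4]
width: 0.0404
```

Run:
```python
from m import *
t=grab('top');d=grab('wrist'); s=manip.get_state(); print(s['clock'],s['position'],s['width'],np.degrees(np.arctan2(*d['Rcw'][[1,0],0])))
cv2.imwrite('pics/f6.png',np.hstack([cv2.resize(d['img'],(440,330)),cv2.resize(t['img'][145:310,130:310],(360,330),interpolation=cv2.INTER_CUBIC)])[:,:,::-1])
np.save('w6.npy',d,allow_pickle=True)
c=comp(masks(d)['red'],(100,60,480,300)); print(cv2.approxPolyDP(c,5,True).reshape(-1,2).tolist())
```

```text
19.0333 [0.45456161 0.16984182 0.20403829] 0.03988527605019784 86.15700380514453
[[319, 134], [242, 145], [252, 172], [256, 225], [235, 147], [251, 228], [328, 217]]
```

View pics/f6.png

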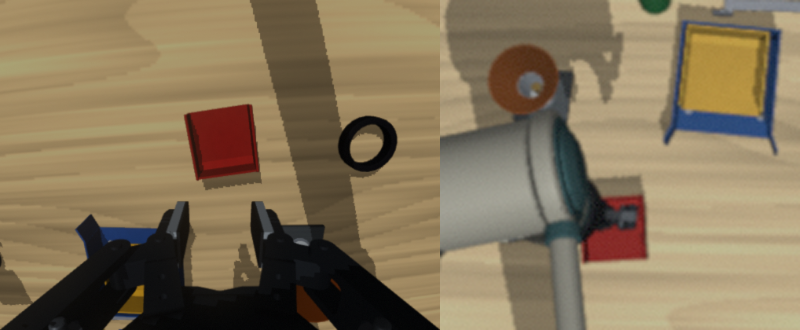

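The top view shows yellow home at the back of the blue tray, with its back edge flush with the blue back wall. Red's corners in the full-size wrist picture are (235,147), (319,134), (328,217) and (251,228).

Run:
```python
from m import *
d=np.load('w6.npy',allow_pickle=True).item()
P=ray(d,[[235,146],[319,133],[329,218],[251,229]],.034)[:,:2]; print(P.round(4)); 
for a,b in((0,3),(1,2),(0,1),(3,2)): v=P[b]-P[a]; print(np.hypot(*v), np.degrees(np.arctan2(v[1],v[0])))
print(P.mean(0))
```

```text
[[0.4073 0.1278]
 [0.4002 0.2115]
 [0.4897 0.2196]
 [0.4966 0.1353]]
0.08966041928348657 4.793094006694826
0.08983721279569036 5.171524053359542
0.08406552037972424 94.80919864929646
0.08465900911654749 94.69076102198456
[0.44847366 0.17354634]
```

Call:
{"name": "step_arm", "arguments": {
  "increments": [
    {"grip":0.47,"delta_pos":[-0.005,0.0035,-0.02],"twist":0},
    {"grip":0.47,"delta_pos":[0,0,-0.035],"twist":0},
    {"grip":0.47,"delta_pos":[0,0,-0.035],"twist":0},
    {"grip":0.47,"delta_pos":[0,0,-0.035],"twist":0},
    {"grip":0.47,"delta_pos":[0,0,-0.03],"twist":0},
    {"grip":0.47,"delta_pos":[0,0,-0.02],"twist":0},
    {"grip":0.47,"delta_pos":[0,0,-0.014],"twist":0},
    {"grip":0.47,"delta_pos":[0,0,-0.006],"twist":0},
    {"grip":0.47,"delta_pos":[0,0,0],"twist":0},
    {"grip":0.47,"delta_pos":[0,0,0],"twist":0}
  ]
}}

```text
clock: 19.87
position: [0.4494, 0.1733, 0.0088]
ee_rot: [0.707, 0.024, 0.707, -0.024]
contact_force: [0.3, -0.2, -0.7]
width: 0.0401
```

Call:
{"name": "step_arm", "arguments": {
  "increments": [
    {"grip":0.47,"delta_pos":[0,-0.005,0],"twist":0},
    {"grip":0.47,"delta_pos":[0,-0.01,0],"twist":0},
    {"grip":0.47,"delta_pos":[0,-0.014,0],"twist":0},
    {"grip":0.47,"delta_pos":[0,-0.014,0],"twist":0},
    {"grip":0.47,"delta_pos":[0,-0.014,0],"twist":0},
    {"grip":0.47,"delta_pos":[0,-0.014,0],"twist":0},
    {"grip":0.47,"delta_pos":[0,-0.014,0],"twist":0},
    {"grip":0.47,"delta_pos":[0,-0.014,0],"twist":0},
    {"grip":0.47,"delta_pos":[0,-0.014,0],"twist":0},
    {"grip":0.47,"delta_pos":[0,-0.012,0],"twist":0}
  ]
}}

```text
clock: 20.7
position: [0.4487, 0.0472, 0.0098]
ee_rot: [0.707, 0.024, 0.706, -0.024]
contact_force: [-0.1, 0.9, -0.6]
width: 0.0407
```

Call:
{"name": "step_arm", "arguments": {
  "increments": [
    {"grip":0.47,"delta_pos":[0,-0.009,0],"twist":0},
    {"grip":0.47,"delta_pos":[0,-0.006,0],"twist":0},
    {"grip":0.47,"delta_pos":[0,-0.003,0],"twist":0},
    {"grip":0.47,"delta_pos":[0,0,0],"twist":0}
  ]
}}

```text
clock: 21.03
position: [0.4485, 0.0302, 0.0091]
ee_rot: [0.707, 0.024, 0.706, -0.024]
contact_force: [-0.1, 0.5, 0.6]
width: 0.0402
```

Run:
```python
from m import *
d=grab('wrist'); s=manip.get_state(); print(s['clock'],s['position'],s['contact_force'])
M=masks(d)['red']; 
c=comp(M,(60,40,500,400)); print(cv2.approxPolyDP(c,5,True).reshape(-1,2).tolist())
save(d,'w7.png')
```

```text
21.0833 [0.44838444 0.03054761 0.00897209] [-0.77116295 -0.30533256 -0.07158779]
[[209, 195], [232, 254], [258, 280], [276, 330], [326, 337], [319, 257], [334, 255], [362, 291], [370, 198], [376, 196]]
```

View pics/w7.png

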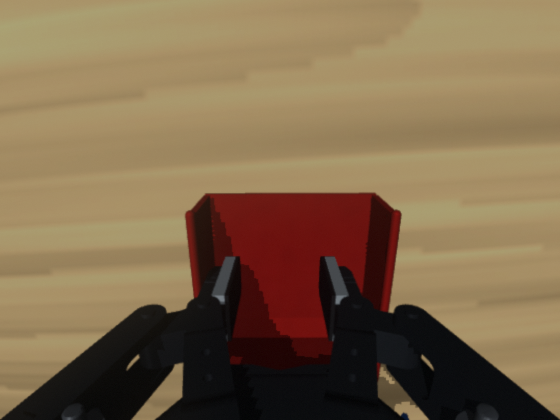

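Red is square to the tool, with front rim corners at (188,212) and (399,211). I'm pushing along the blue axis now, and slowly across the yellow floor edge at a tool x of about 0.60.

Call:
{"name": "step_arm", "arguments": {
  "increments": [
    {"grip":0.47,"delta_pos":[0.01,0.002,0],"twist":0},
    {"grip":0.47,"delta_pos":[0.01,0.001,0],"twist":0},
    {"grip":0.47,"delta_pos":[0.008,0,0],"twist":0},
    {"grip":0.47,"delta_pos":[0.006,0,0],"twist":0},
    {"grip":0.47,"delta_pos":[0.008,-0.0005,0],"twist":0},
    {"grip":0.47,"delta_pos":[0.01,-0.0007,0],"twist":0},
    {"grip":0.47,"delta_pos":[0.012,-0.0008,0],"twist":0},
    {"grip":0.47,"delta_pos":[0.012,-0.0008,0],"twist":0},
    {"grip":0.47,"delta_pos":[0.012,-0.0008,0],"twist":0},
    {"grip":0.47,"delta_pos":[0.012,-0.0008,0],"twist":0}
  ]
}}

```text
clock: 21.92
position: [0.5492, 0.0293, 0.0085]
ee_rot: [0.707, 0.024, 0.707, -0.024]
contact_force: [-0.6, 0.1, 0.2]
width: 0.0401
```

Call:
{"name": "step_arm", "arguments": {
  "increments": [
    {"grip":0.47,"delta_pos":[0.012,-0.0008,0],"twist":0},
    {"grip":0.47,"delta_pos":[0.012,-0.0008,0],"twist":0},
    {"grip":0.47,"delta_pos":[0.01,-0.0007,0],"twist":0},
    {"grip":0.47,"delta_pos":[0.007,-0.0005,0],"twist":0},
    {"grip":0.47,"delta_pos":[0.004,-0.0003,0],"twist":0},
    {"grip":0.47,"delta_pos":[0.003,-0.0002,0],"twist":0},
    {"grip":0.47,"delta_pos":[0.003,-0.0002,0],"twist":0},
    {"grip":0.47,"delta_pos":[0.003,-0.0002,0],"twist":0},
    {"grip":0.47,"delta_pos":[0.003,-0.0002,0],"twist":0},
    {"grip":0.47,"delta_pos":[0.003,-0.0002,0],"twist":0}
  ]
}}

```text
clock: 22.75
position: [0.6082, 0.0253, 0.0088]
ee_rot: [0.707, 0.024, 0.707, -0.024]
contact_force: [-0.3, -0.1, 0.1]
width: 0.0401
```

Run:
```python
from m import *
d=grab('wrist'); s=manip.get_state(); print(s['clock'],s['position'],s['contact_force'])
save(d,'w8.png')
```

```text
22.8 [0.60918957 0.02517479 0.00889189] [0.37630303 0.92612506 0.06638411]
```

View pics/w8.png

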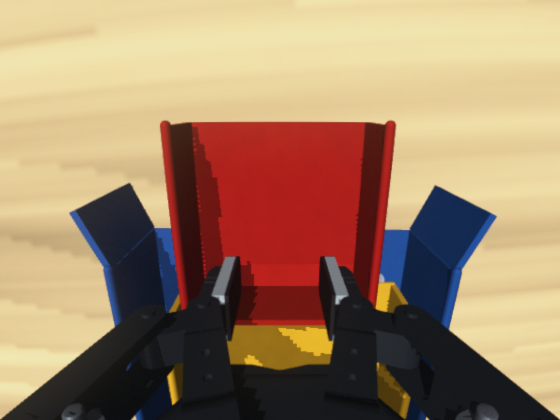

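Red is straight and centred (rims at x 165 and 392) and its back is at the yellow front edge. I'm continuing slowly.

Call:
{"name": "step_arm", "arguments": {
  "increments": [
    {"grip":0.47,"delta_pos":[0.003,-0.0002,0],"twist":0},
    {"grip":0.47,"delta_pos":[0.003,-0.0002,0],"twist":0},
    {"grip":0.47,"delta_pos":[0.003,-0.0002,0],"twist":0},
    {"grip":0.47,"delta_pos":[0.003,-0.0002,0],"twist":0},
    {"grip":0.47,"delta_pos":[0.003,-0.0002,0],"twist":0},
    {"grip":0.47,"delta_pos":[0.003,-0.0002,0],"twist":0},
    {"grip":0.47,"delta_pos":[0.003,-0.0002,0],"twist":0},
    {"grip":0.47,"delta_pos":[0.004,-0.0003,0],"twist":0},
    {"grip":0.47,"delta_pos":[0.005,-0.0003,0],"twist":0},
    {"grip":0.47,"delta_pos":[0.005,-0.0004,0],"twist":0}
  ]
}}

```text
clock: 23.63
position: [0.6438, 0.0228, 0.0088]
ee_rot: [0.707, 0.024, 0.707, -0.024]
contact_force: [0.2, -0.2, 0.7]
width: 0.0403
```

Call:
{"name": "step_arm", "arguments": {
  "increments": [
    {"grip":0.47,"delta_pos":[0.006,-0.0004,0],"twist":0},
    {"grip":0.47,"delta_pos":[0.006,-0.0004,0],"twist":0},
    {"grip":0.47,"delta_pos":[0.006,-0.0004,0],"twist":0},
    {"grip":0.47,"delta_pos":[0.006,-0.0004,0],"twist":0},
    {"grip":0.47,"delta_pos":[0.006,-0.0004,0],"twist":0},
    {"grip":0.47,"delta_pos":[0.006,-0.0004,0],"twist":0},
    {"grip":0.47,"delta_pos":[0.006,-0.0004,0],"twist":0},
    {"grip":0.47,"delta_pos":[0.006,-0.0004,0],"twist":0},
    {"grip":0.47,"delta_pos":[0.004,-0.0003,0],"twist":0},
    {"grip":0.47,"delta_pos":[0.003,-0.0002,0],"twist":0}
  ]
}}

```text
clock: 24.47
position: [0.6989, 0.0191, 0.0087]
ee_rot: [0.707, 0.024, 0.707, -0.024]
contact_force: [-0.5, 0.8, -0.5]
width: 0.04
```

Call:
{"name": "step_arm", "arguments": {
  "increments": [
    {"grip":0.47,"delta_pos":[0.003,-0.0002,0],"twist":0},
    {"grip":0.47,"delta_pos":[0.003,-0.0002,0],"twist":0},
    {"grip":0.47,"delta_pos":[0.003,-0.0002,0],"twist":0},
    {"grip":0.47,"delta_pos":[0.0,0,0],"twist":0}
  ]
}}

```text
clock: 24.8
position: [0.7081, 0.0185, 0.0088]
ee_rot: [0.707, 0.024, 0.706, -0.024]
contact_force: [0.9, 0.0, -0.1]
width: 0.0401
```

Call:
{"name": "step_arm", "arguments": {
  "increments": [
    {"grip":0.47,"delta_pos":[0.002,0,0],"twist":0},
    {"grip":0.47,"delta_pos":[0.002,0,0],"twist":0},
    {"grip":0.47,"delta_pos":[0.002,0,0],"twist":0},
    {"grip":0.47,"delta_pos":[0.002,0,0],"twist":0},
    {"grip":0.47,"delta_pos":[0.0,0,0],"twist":0}
  ]
}}

```text
clock: 25.22
position: [0.7159, 0.0185, 0.0088]
ee_rot: [0.707, 0.024, 0.706, -0.024]
contact_force: [0.3, -0.4, -0.6]
width: 0.04
```

Call:
{"name": "step_arm", "arguments": {
  "increments": [
    {"grip":0.47,"delta_pos":[0.0015,0,0],"twist":0},
    {"grip":0.47,"delta_pos":[0.0015,0,0],"twist":0},
    {"grip":0.47,"delta_pos":[0.0,0,0],"twist":0}
  ]
}}

```text
clock: 25.47
position: [0.7181, 0.0186, 0.0087]
ee_rot: [0.706, 0.024, 0.707, -0.024]
contact_force: [-0.3, -0.8, 0.2]
width: 0.04
```

Call:
{"name": "step_arm", "arguments": {
  "increments": [
    {"grip":0.47,"delta_pos":[0.002,0,0],"twist":0},
    {"grip":0.47,"delta_pos":[0.002,0,0],"twist":0},
    {"grip":0.47,"delta_pos":[0.0,0,0],"twist":0}
  ]
}}

```text
clock: 25.72
position: [0.718, 0.0186, 0.0081]
ee_rot: [0.703, 0.024, 0.71, -0.024]
contact_force: [-9.1, -0.9, 3.2]
width: 0.0401
```

Red is firmly stopped at 0.718, exactly 3 mm short of where the tool stopped for yellow, which is one wall thickness. I'm withdrawing for a final look.

Call:
{"name": "step_arm", "arguments": {
  "increments": [
    {"grip":0.47,"delta_pos":[-0.012,0.0005,0],"twist":0},
    {"grip":0.47,"delta_pos":[-0.012,0.001,0],"twist":0},
    {"grip":0.47,"delta_pos":[0,0,0.02],"twist":0},
    {"grip":0.47,"delta_pos":[0,0,0.04],"twist":0},
    {"grip":0.47,"delta_pos":[0,0,0.04],"twist":0},
    {"grip":0.47,"delta_pos":[-0.03,0,0.035],"twist":0},
    {"grip":0.47,"delta_pos":[-0.038,0,0.015],"twist":0},
    {"grip":0.47,"delta_pos":[-0.038,0,0.01],"twist":0},
    {"grip":0.47,"delta_pos":[-0.038,0,0.01],"twist":0},
    {"grip":0.47,"delta_pos":[-0.038,-0.015,0.01],"twist":0}
  ]
}}

```text
clock: 26.55
position: [0.5182, 0.0068, 0.1861]
ee_rot: [0.707, 0.023, 0.706, -0.022]
contact_force: [0.3, -1.4, 0.7]
width: 0.0398
```

Call:
{"name": "step_arm", "arguments": {
  "increments": [
    {"grip":0.47,"delta_pos":[-0.025,-0.03,0],"twist":0},
    {"grip":0.47,"delta_pos":[-0.025,-0.03,0],"twist":0},
    {"grip":0.47,"delta_pos":[-0.025,-0.03,0],"twist":0},
    {"grip":0.47,"delta_pos":[-0.025,-0.03,0],"twist":0},
    {"grip":0.47,"delta_pos":[-0.02,-0.03,0],"twist":0},
    {"grip":0.47,"delta_pos":[0,0,0],"twist":0}
  ]
}}

```text
clock: 27.05
position: [0.3966, -0.1493, 0.1858]
ee_rot: [0.707, 0.024, 0.707, -0.027]
contact_force: [0.2, 0.6, -0.0]
width: 0.0403
```

Run:
```python
from m import *
t=grab('top');d=grab('scene'); s=manip.get_state(); print(s['clock'],s['position'],s['contact_force'])
A=cv2.resize(t['img'][135:235,145:315],(560,329),interpolation=cv2.INTER_CUBIC); B=cv2.resize(d['img'][170:290,255:415],(439,329),interpolation=cv2.INTER_CUBIC)
im=np.hstack([A,B]); cv2.imwrite('pics/end.png',cv2.resize(im,(800,263))[:,:,::-1])
# expected outlines (rim corners) of trays when home
y=np.radians(-3.9); Rz=np.array([[np.cos(y),-np.sin(y)],[np.sin(y),np.cos(y)]]); o=np.array([.6625,.021])
M=masks(t)
for n,x,L,W,z in(('red',.025,88,86,.036),('yellow',.014,116,116,.04)):
    c=comp(M[n],(235,145,310,225)); r=cv2.minAreaRect(c); P=ray(t,cv2.boxPoints(r),z)[:,:2]; loc=(P-o)@Rz; print(n,(loc*1000).round(0).tolist(),'nominal x',1000*x-L/2,1000*x+L/2)
```

```text
27.15 [ 0.399537   -0.14594057  0.18582165] [0.51949966 0.65309352 0.11126171]
red [[-21.0, 41.0], [68.0, 41.0], [66.0, -40.0], [-22.0, -39.0]] nominal x -19.0 69.0
yellow [[-46.0, 64.0], [70.0, 62.0], [65.0, -53.0], [-50.0, -48.0]] nominal x -44.0 72.0
```

The viewer is used up, so I'll check the spacers and trays by numbers.

Run:
```python
from m import *
d=grab('scene');t=grab('top')
old=cv2.imread('pics/scene0.png')[:,:,::-1]
for z in range(10,80,6):
    p=np.rint(proj(d,[[.639,.288,z/1000]])[0]).astype(int); w=lambda i:i[p[1],p[0]-2:p[0]+3].mean(0).astype(int).tolist(); print(z,p,w(old),w(d['img']))
o=cv2.imread('pics/top0.png')[:,:,::-1].astype(int)
df=(abs(t['img'].astype(int)-o).max(2)>45).astype(np.uint8)
n,_,st,ce=cv2.connectedComponentsWithStats(df)
print([(st[i].tolist()) for i in range(1,n) if st[i][4]>12])
```

```text
10 [380 206] [133, 134, 140] [101, 98, 95]
16 [381 205] [132, 134, 139] [106, 103, 101]
22 [381 204] [132, 134, 139] [103, 100, 96]
28 [382 203] [132, 134, 139] [109, 107, 105]
34 [382 201] [103, 104, 111] [94, 89, 87]
40 [382 200] [93, 95, 102] [93, 89, 85]
46 [383 199] [94, 94, 100] [93, 89, 85]
52 [383 198] [108, 80, 62] [95, 70, 49]
58 [384 197] [96, 81, 74] [91, 70, 44]
64 [384 195] [83, 83, 91] [94, 81, 59]
70 [384 194] [87, 87, 91] [95, 92, 89]
76 [385 193] [98, 94, 95] [110, 106, 105]
[[271, 96, 27, 23, 366], [260, 106, 5, 13, 44], [154, 107, 155, 75, 4216], [293, 146, 37, 77, 1171], [39, 148, 150, 201, 9265], [249, 157, 46, 47, 1834], [176, 187, 5, 5, 20], [173, 188, 74, 232, 5447], [201, 233, 33, 43, 1273], [282, 235, 151, 185, 7799], [136, 241, 18, 15, 196], [41, 244, 7, 20, 86], [4, 266, 30, 53, 738], [316, 271, 13, 13, 132], [42, 293, 5, 5, 16], [416, 293, 15, 26, 57], [262, 332, 34, 33, 290], [189, 369, 13, 13, 73], [4, 371, 44, 42, 787], [276, 389, 12, 12, 80], [292, 389, 9, 6, 16], [276, 395, 20, 25, 278], [297, 401, 15, 19, 122], [323, 400, 12, 4, 24]]
```

Run:
```python
from m import *
t=grab('top')
def sat(im): return cv2.cvtColor(np.ascontiguousarray(im),cv2.COLOR_RGB2HSV)[:,:,1]
for n in('f2','f3'):
    im=cv2.imread(f'pics/{n}.png')[:300,560:800,::-1]; s=cv2.resize(im,(80,100),interpolation=cv2.INTER_AREA); print(n); print(sat(s)[42:58,38:56])
print('now');print(sat(t['img'][140:240,130:210])[42:58,38:56])
o=cv2.imread('pics/top0.png')[:,:,::-1]; print('start');print(sat(o[140:240,130:210])[42:58,38:56])
for h in(.012,.025,.051,.074): print(h,proj(t,[[.639,.288,h]])-[130,140])
```

```text
f2
[[174 159 116  65  23  10   7   7   9   5  27  68 113 164 173 181 173 183]
 [159 114  52  12  14  20  22  26  19  20  11   9  54 118 172 180 187 174]
 [148  79  19  11  23  23  25  26  26  26  24  16  20  82 155 173 175 168]
 [128  61   5  22  23  23  25  24  24  24  24  21   7  54 135 186 170 186]
 [108  41  10  25  22  21  21  22  24  23  21  18   6  47 126 178 167 177]
 [ 95  29  11  24  23  22  19  21  20  18  11   5   6  41 112 160 177 175]
 [102  37  14  22  21  23  22  19  14   7   4  18  24  54 118 169 172 176]
 [120  51   6  25  24  27  25  18  11   5  26  56  66  88 144 180 173 187]
 [136  65   8  22  25  25  20  14   5  11  49  90 103 129 162 177 177 182]
 [149  96  48   9  20  26  17  12   5   7  53 102 139 161 163 175 176 180]
 [161 137 107  59  17   6   3   2   2   7  40  98 155 179 168 173 185 161]
 [175 164 158 125  94  67  47  41  40  47  77 137 177 180 171 180 162 124]
 [180 181 177 166 167 139 125 111 111 129 156 185 172 173 169 157 109  66]
 [183 174 176 170 178 180 177 165 168 178 182 179 182 178 159 105  52  14]
 [171 176 174 181 171 179 177 175 173 174 182 1
[... 3155 characters left out ...]
9   5   7   0  30  87 160 186 171 163]
 [146  96  48   6  22  21  19  10   7   7   0  18  62 136 168 173 176 172]
 [176 137 103  55  19  12   9   2   4   0  17  58 127 165 181 178 194 163]
 [173 173 164 142  95  61  40  37  43  47  73 123 178 168 163 173 170 140]
 [181 178 174 170 165 134 122 114 114 133 162 169 183 165 191 168 127  91]
 [167 190 171 182 186 182 173 174 169 172 174 188 170 163 165 120  80  34]
 [174 173 180 178 191 178 178 177 177 188 177 168 192 157 128  81  30   7]
 [182 175 174 166 168 185 173 181 168 172 185 177 172 137  85  35   5  24]]
0.012 [[50.87649514 52.32122238]]
0.025 [[49.72186755 51.32391996]]
0.051 [[47.33197308 49.2587851 ]]
0.074 [[45.12321885 47.34911706]]
```

```bash
python3 -c "
from rig import manip
print(manip.sign_off(), manip.get_state()['clock'])"
```

```text
the job is handed in; nothing more can be done
the job is handed in; nothing more can be done
```

I dropped both spacers through the funnel into the feeder tube. I then slid the yellow tray home inside the blue one and the red tray home inside the yellow. The job was handed in at about 27 s, with the arm clear of everything.

**Spacers:** The last overhead picture has a brass disc in the tube at about 0.05–0.06 m height. It appeared only after the second drop, which fits two spacers stacked in the tube. My colour check along the tube in the scene view was ambiguous because of shadows, so I relied on the overhead one.

**Trays:**

| Tray | Push force at the stop | Tool x when it stopped | Length in blue frame, measured (mm) | Fully home (mm) |
|---|---|---|---|---|
| Yellow | about 10 N | 0.7208 m | about -48 to +68 | -44 to +72 |
| Red | about 9 N | 0.718 m | about -21 to +67 | -19 to +69 |

- **Fully home:** the tool stopped for red 3 mm short of where it stopped for yellow, which is one wall thickness.
- **Measured positions:** the overhead measurement came out 1–7 mm short of fully home (yellow about 4 mm, red about 2 mm). Overhead pixels are about 3 mm, so I trusted the hard stops.

**Not checked:** the last picture could not be viewed because the 12-picture limit was reached. The overhead before/after comparison was swamped by the arm and its shadows, so it could not confirm that the other objects stayed put. No contact with them was felt or seen.

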